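# Feed one glass blank into the pick-up nest at a lampworking bench

## Robot

A 7-joint arm with a two-finger parallel gripper is mounted at the origin on the work surface. World frame = base frame: x ahead of the robot, y to its left, z up, the work surface at z = 0. Lengths are in m, angles in rad, forces in N, time in s.
With the tool pointing down it reaches from about 0.425 to 0.95 m from the base axis. Payload 16.7 kg.
Tool frame: the origin (TCP) lies on the centre line of the jaws, within the pads' length; the fingertips stand 14 mm ahead of it and the grasp point (between the pads) lies 5 mm behind it; z points along the fingers, y is the direction in which the jaws open and shut (so a half turn about z gives the same grasp; the last joint's range is limited). The gripper opens to 94 mm and grips with 3 to 60 N. Pads are 16 mm wide; open, the fingers measure 119 mm over their backs; the gripper's body (75 mm by 177 mm) begins 78 mm behind the grasp point.
Start: joints at [1.077, 0.426, 0.074, 1.606, -0.034, 1.111, -0.067], TCP at [0.227, -0.635, 0.219] pointing down, gripper open.
Joint ranges: [-2.85, 2.85], [-0.5, 2.14], [-1.23, 1.37], [0.21, 2.46], [-1.02, 4.16], [0.16, 2.05], [-2.73, 2.73]. Speed limits (rad/s): [1.89, 1.89, 2.39, 2.39, 3.01, 3.01, 3.01].

## Interface

Orientations are given as a rotation vector (axis times angle).
In Python, from rig import readout, imaging, bot gives the robot as it stands. The module is installed in compiled form; this text tells all that it offers.
- The arm moves only by the shell command python3 -m crank 'ROWS' [FORCE]. ROWS is JSON, a list of rows, each a list of 3 entries, a list of its own where there are three numbers: the shift along the tool's x, y, z in m, then the turn about the tool's z in degrees, then the finger opening in m, from 0 to 0.094. In form: [[[tx, ty, tz], spin, jaw], ...]. A call has exactly 5 rows; each row shifts and turns the commanded pose from where the row before left it, along the tool's axes as they then stand; what a row does not reach is not made up. A row lasts 1/8 s, in which the tool goes at most 62.5 mm and 10.7 degrees, less where a joint would pass 70% of its speed; a pose out of reach is approached as far as the arm can. A call is refused whole if a number of a shift passes 0.0625 or a number of a turn 10.7, either way. A call with a gripper value outside its range is refused whole. The fingers move at their own pace and stop on an object; FORCE is the grip in N (left out, the last holds). Time passes only in rows, so rows that do not move let the fingers close, or fill a call up. It gives the time, the measured TCP pose, the force and the opening at its end, in the units of the state.
- readout.read_state(): the state, without advancing time (a new reading comes with each control period).
- imaging.camera(name): name is "scene" or "top"; returns a dict with "frame" (480x640x3 uint8, red, green, blue), "z_map" (480x640 float32, m along the optical axis (not along the pixel's ray), 0 where there is no reading), "K" (3x3 intrinsics, pixels), "R" (3x3) and "t" (3): a world point X has camera coordinates R X + t. Camera axes: x right, y down, z forward; pixel columns grow to the right and rows downward; lengths in m; the calibration is good to about 2 mm. A picture is of the moment at which its call begins.
- bot.finish_job(): hands the job in, once; it reports no verdict.
The state is a dict: "time": time; "joint_pos": joint angles; "dq": joint speeds; "joint_torque": joint torques, N m; "position": TCP position; "tool_rot": TCP orientation; "force": force on the tool from outside, world axes, zero at the start; "moment": the same for the moment, N m; "width": finger opening in m.
Only numpy, scipy, OpenCV 4.12 (cv2) and the standard library are available. Lean on these libraries where they do the work, as an engineer would, in place of code of your own. Each camera call takes 0.05 s, during which the arm holds its last target. There are 200 camera calls.

## Task

Press the plunger of the blank dispenser all the way down once, so that it feeds a single round glass blank out onto the bench, and let the plunger come back up. Then nudge that blank aside with the fingertips, sliding it along the bench into the U-shaped steel nest through its open side, until the whole blank lies inside the nest. Do not pick the blank up, leave the other blanks in the dispenser, and leave the other things on the bench where they are.

Things in the scene. Friction and masses are not known exactly. Their poses are not given: they have to be found in the camera images.
- dispenser: Fixed bench dispenser, grey and aluminium, without a floor. Origin on the bench under the magazine axis; +x is the direction in which blanks are fed out, z up. Open-topped square magazine with clear cheeks, 49 mm wide and deep (x = +-24.5 mm), 75 mm high, with a 14.5 mm high slot at the bench in its +x face. Behind it a housing 50 mm wide and high reaches to x = -115 mm, with feet 4 mm high out to y = +-37 mm
- plunger_top (a point): Centre of the top face of the plunger's round black cap (34 mm diameter), 60 mm behind the magazine axis (x = -60 mm of the dispenser), 92 mm above the bench when up. It goes straight down 30 mm and springs back up when released
- plunger (a joint): Plunger travel, 0 (up) to 0.030 m (all the way down). Spring force about 6 N at the start to 10 N at the bottom, and some friction of the blanks besides; a full press ends against a stop
- magazine (a point): Magazine axis at bench height (origin of dispenser). As the plunger goes down, a flat steel pusher 30 mm wide, 8 mm high shoves the lowest blank along the bench out of the slot (2.5 mm per mm of plunger, its tip ends at x = +53 mm of the dispenser) and draws back as the plunger rises. After a full press the blank's centre lies about 71 to 83 mm along +x, on the bench
- blank1_center (a point): Centre of the lowest blank, the one that is fed out: a flat amber glass disc, 36 mm diameter, 12 mm thick, about 35 g; lying on the bench its centre is at 6 mm height
- blank2_center (a point): Centre of the second blank (same shape), which drops to the bottom of the magazine after the press and stays there
- blank3_center (a point): Centre of the third blank in the magazine (same shape)
- blank4_center (a point): Centre of the top blank in the magazine (same shape)
- nest: Fixed U-shaped steel nest, no floor. Origin at bench height in the middle of its inside, which is 48 mm long (x = +-24 mm) and 60 mm wide (y = +-30 mm); walls 8 mm thick, 14 mm high on the +x, +y and -y sides. Open side at -x, with two short lips flaring out to about x = -37 mm, y = +-49 mm. A blank slides in along the nest's +x
- jar: Bystander: lidded glass jar, 48 mm diameter, 68 mm high; origin under its centre
- tin: Bystander: closed aluminium tin, 60 mm diameter, 50 mm high; origin under its centre
- paddle: Bystander: paddle with a wooden handle, 200 mm long, lying on the bench along its x; origin under its middle
- tweezers: Bystander: steel tweezers 130 mm long, 9 mm high, lying along their x; origin under the middle
- goggles: Bystander: safety glasses standing on the bench, 140 mm wide (y), 45 mm high, temples to +x, 128 mm long; origin under the middle of the lenses
- press: Bystander: small brass hand stamp, 44 mm diameter foot, 60 mm high; origin under its centre
Not all that is in view belongs to the job. Of the things that look like the dispenser, the smallest one is meant.

How it is judged:
On the way, in this order (a step that is already met when the one before it is completed fails the run):
1. the plunger is pressed all the way down (at least 26 of its 30 mm) (value of joint plunger above 0.026 m).
2. the plunger is back up (within 4 mm) and one blank lies on the bench in front of the slot, outside the dispenser (value of joint plunger below 0.004 m and horizontal distance between blank1_center and magazine above 0.055 m and height (world z) of blank1_center below 0.009 m), for 0.1 s.
At the end, for the whole second after the job is handed in: The fed-out blank lies flat and at rest wholly inside the nest (rear edge no more than 3 mm out of the mouth), the plunger is up (within 4 mm) and the other three blanks are still in the magazine (x of blank1_center in the frame of nest between -0.009 and 0.01 m and y of blank1_center in the frame of nest between -0.016 and 0.016 m and height (world z) of blank1_center below 0.009 m and linear speed of blank1 below 0.01 m/s and value of joint plunger below 0.004 m and horizontal distance between each of blank2_center, blank3_center, blank4_center and magazine below 0.008 m); the robot touches nothing.
It fails at once if the fed blank is lifted or carried (its centre more than 12 mm above where it lies flat) (height (world z) of blank1_center above 0.018 m).
It fails at once if the fed blank is tipped up by more than 30 degrees (angle between blank1_center's own z axis and vertical above 0.52 rad).
It fails at once if a second blank is fed out or taken from the magazine (more than 8 mm off its axis, or lifted) (horizontal distance between any of blank2_center, blank3_center, blank4_center and magazine above 0.008 m or height (world z) of blank2_center above 0.03 m or height (world z) of blank3_center above 0.042 m or height (world z) of blank4_center above 0.054 m).
It fails at once if a bystander is moved by more than 20 mm (distance of any of jar, tin, paddle, tweezers, goggles, press from where it was at the start of the episode above 0.02 m).
It also fails if it takes over 70 s, if anything falls off the work surface, if the arm or the gripper's body presses on something with over 40 N, if the wrist force passes 120 N, or if a joint passes its speed limit or range.

## Working session

There is one attempt and no reset: what is moved stays moved. The work goes in short steps, Python scripts to look and compute and a shell command to move; the robot and the scene stay as the last step left them, time stands still between calls to the robot, and variables do not carry over. Pictures are saved under pics/ and viewed, about 8 in all and at most 12, crops included, and the job is handed in when it is done.

```bash
mkdir -p pics; cat > h.py <<'E'
import numpy as np,cv2
from rig import readout,imaging,bot
def snap(name,tag):
    c=imaging.camera(name); cv2.imwrite(f'pics/{tag}.png',c['frame'][:,:,::-1]); np.savez(f'pics/{tag}.npz',**c); return c
def load(tag): return dict(np.load(f'pics/{tag}.npz'))
def cloud(c):
    z=c['z_map'];v,u=np.mgrid[:480,:640];K=c['K']
    P=np.stack([(u-K[0,2])/K[0,0]*z,(v-K[1,2])/K[1,1]*z,z],-1)
    W=(P-c['t'])@c['R']; W[z==0]=np.nan; return W
def ray(c,u,v,h):
    d=c['R'].T@np.linalg.inv(c['K'])@[u,v,1]; o=-c['R'].T@c['t']; return o+d*(h-o[2])/d[2]
E
python3 - <<'E'
from h import *
for n in('top','scene'): c=snap(n,n+'0'); print(n,c['K'].round(1).tolist(),(-c['R'].T@c['t']).round(3))
print(readout.read_state())
E
```

```text
top [[511.4, 0.0, 320.4], [0.0, 511.4, 245.8], [0.0, 0.0, 1.0]] [0.416 0.017 0.943]
scene [[567.0, 0.0, 310.6], [0.0, 567.0, 225.2], [0.0, 0.0, 1.0]] [ 1.145 -0.002  1.134]
{'time': 0.1, 'joint_pos': array([ 1.07749021,  0.42665174,  0.07382335,  1.60649015, -0.03411508,
        1.11078779, -0.06712207]), 'dq': array([ 0.00049619, -0.00056832,  0.00263514, -0.00160748,  0.00093797,
       -0.00028862,  0.00030595]), 'joint_torque': array([ 7.31173146e-03, -9.37460589e+01,  3.67600031e+00, -4.55042517e+01,
       -4.87792294e-02,  1.68276782e-02,  2.23928600e-05]), 'position': array([ 0.22740693, -0.63516991,  0.21887988]), 'tool_rot': array([-3.09425889e+00, -5.37164045e-01,  3.63990430e-04]), 'force': array([ 0.11285309, -0.15669637, -0.23168482]), 'moment': array([-0.03234585,  0.00892033,  0.01834587]), 'width': 0.09386997646910554}
```

View pics/top0.png

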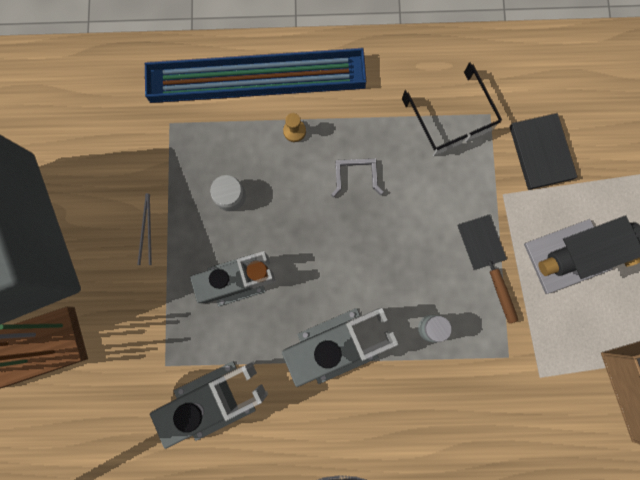

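View pics/scene0.png

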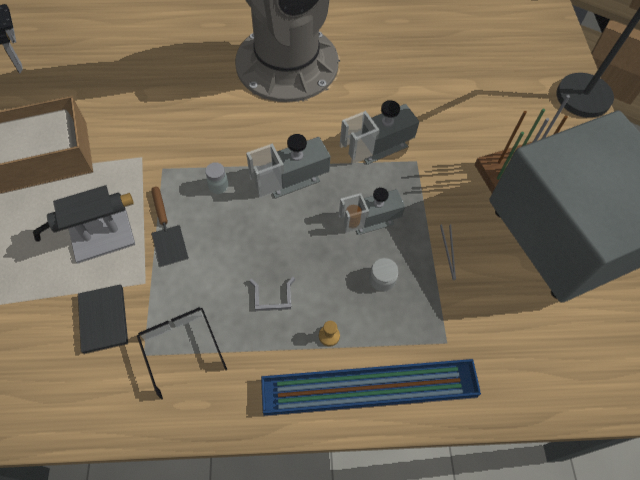

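The top view shows the small, filled dispenser: cap at (219,279), magazine with amber blank at (256,269), feeding image-right. The nest is at (358,175), open towards image-bottom. The other two dispensers are larger and empty.

```bash
python3 - <<'E'
from h import *
from scipy.spatial.transform import Rotation as Ro
c=load('top0');W=cloud(c);img=c['frame']
def stat(m,n):
    p=W[m]; print(n,m.sum(),'mean',p.mean(0).round(4),'min',p.min(0).round(4),'max',p.max(0).round(4)); return p
v,u=np.mgrid[:480,:640]
box=lambda a,b,cc,d:(u>=a)&(u<=b)&(v>=cc)&(v<=d)
dsp=box(185,285,240,310)
dark=img.max(2)<40
m=dsp&dark&(W[...,2]>.084)&(W[...,2]<.1); p=stat(m,'cap'); cap=cv2.minEnclosingCircle(p[:,:2].astype(np.float32));print(cap)
m=dsp&(abs(W[...,2]-.075)<.006)&(u>232); p=stat(m,'mag'); r=cv2.minAreaRect(p[:,:2].astype(np.float32));print(r)
m=dsp&(abs(W[...,2]-.05)<.005)&(u<240); p=stat(m,'house'); print(cv2.minAreaRect(p[:,:2].astype(np.float32)))
m=dsp&(img[...,0]>img[...,2]+50)&(W[...,2]>.03); p=stat(m,'blank')
nb=box(325,390,150,202)
m=nb&(W[...,2]>.009)&(W[...,2]<.02); p=stat(m,'nest')
print(cv2.minAreaRect(p[:,:2].astype(np.float32)))
for n,b in dict(bench=box(300,330,215,240)).items(): stat(b,n)
for n,b in dict(jar=box(420,456,312,345),tin=box(205,248,170,215),press=box(275,310,108,142)).items():
    p=stat(b&(W[...,2]>.03),n)
s=cv2.resize(img[130:310,185:405],None,fx=3.6,fy=3.3,interpolation=cv2.INTER_CUBIC); cv2.imwrite('pics/crop0.png',s[:,:,::-1])
R=Ro.from_rotvec(readout.read_state()['tool_rot']).as_matrix();print(R.round(3))
E
```

```text
cap 289 mean [0.4889 0.1943 0.0925] min [0.4746 0.1782 0.085 ] max [0.5047 0.2106 0.0967]
((0.48898613452911377, 0.19448021054267883), 0.01635884866118431)
mag 317 mean [0.5058 0.1393 0.0754] min [0.4764 0.1084 0.0693] max [0.5358 0.1669 0.0797]
((0.5063672065734863, 0.13746389746665955), (0.0498461090028286, 0.04927793890237808), 15.22906494140625)
house 1024 mean [0.4843 0.209  0.0505] min [0.4522 0.1667 0.045 ] max [0.5211 0.2535 0.0549]
((0.48679330945014954, 0.20644551515579224), (0.05025707930326462, 0.08715890347957611), 16.06536102294922)
blank 275 mean [0.5048 0.1375 0.0489] min [0.4878 0.1216 0.0439] max [0.5201 0.154  0.0737]
nest 480 mean [ 0.6891 -0.0468  0.0144] min [ 0.6444 -0.0953  0.0091] max [0.7149 0.0015 0.019 ]
((0.680117130279541, -0.046276792883872986), (0.06961663067340851, 0.09679979830980301), 1.1498607397079468)
bench 806 mean [nan nan nan] min [nan nan nan] max [nan nan nan]
jar 664 mean [ 0.3979 -0.1683  0.0629] min [ 0.375  -0.1934  0.0308] max [ 0.4215 -0.1483  0.0741]
tin 873 mean [0.6497 0.1894 0.0487] min [0.6227 0.1622 0.0301] max [0.6797 0.2198 0.0567]
press 206 mean [0.7747 0.0679 0.059 ] min [0.7622 0.0547 0.0312] max [0.7888 0.0817 0.0657]
[[ 0.941  0.337 -0.   ]
 [ 0.337 -0.941  0.001]
 [-0.    -0.001 -1.   ]]
```

View pics/crop0.png

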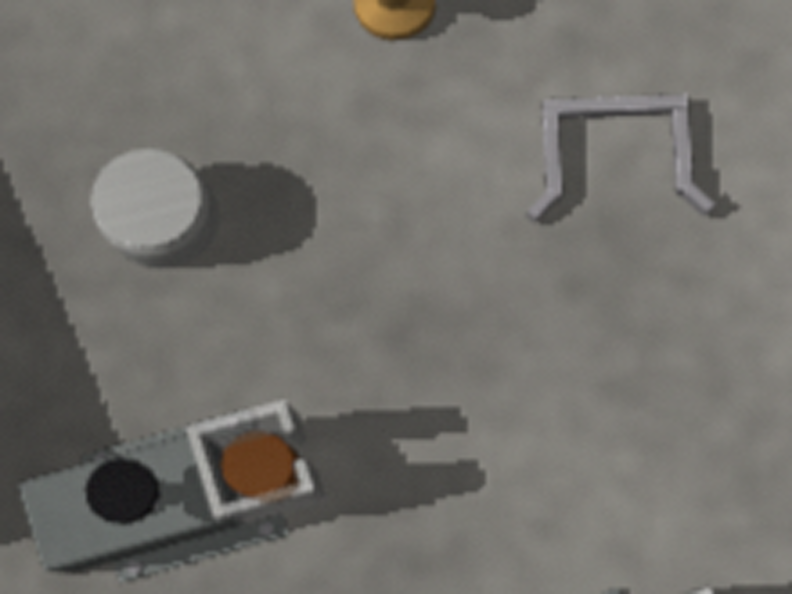

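The crop confirms it: cap about 60 mm from the magazine axis, nest mouth towards −x. Before travelling I'll check obstacle heights along the path.

```bash
python3 - <<'E'
from h import *
for n in('top0','scene0'):
    W=cloud(load(n)).reshape(-1,3)
    for x0,x1,y0,y1 in[(.2,.5,-.7,-.45),(.35,.6,-.45,-.25),(.35,.6,-.25,0),(.25,.47,0,.3),(.6,.8,-.15,.25),(.45,.6,.26,.35)]:
        m=(W[:,0]>x0)&(W[:,0]<x1)&(W[:,1]>y0)&(W[:,1]<y1); print(n,(x0,x1,y0,y1),m.sum(),W[m,2].max().round(3) if m.any() else '')
E
python3 -m crank '[[[0.05,0,-0.02],7,0],[[0.05,0,-0.02],7,0],[[0.05,0,-0.02],4,0],[[0.05,0,-0.02],0,0],[[0.0,0,0],0,0]]' 20
```

```text
top0 (0.2, 0.5, -0.7, -0.45) 8867 0.133
top0 (0.35, 0.6, -0.45, -0.25) 16738 0.136
top0 (0.35, 0.6, -0.25, 0) 18575 0.126
top0 (0.25, 0.47, 0, 0.3) 21307 0.126
top0 (0.6, 0.8, -0.15, 0.25) 21419 0.066
top0 (0.45, 0.6, 0.26, 0.35) 3825 0.013
scene0 (0.2, 0.5, -0.7, -0.45) 11431 0.35
scene0 (0.35, 0.6, -0.45, -0.25) 9125 0.136
scene0 (0.35, 0.6, -0.25, 0) 11086 0.126
scene0 (0.25, 0.47, 0, 0.3) 9865 0.128
scene0 (0.6, 0.8, -0.15, 0.25) 16551 0.066
scene0 (0.45, 0.6, 0.26, 0.35) 2218 0.014
time: 0.72
position: [0.4282, -0.5995, 0.2998]
tool_rot: [-3.141, -0.055, -0.003]
force: [-0.7, -1.1, -1.5]
width: 0.0474
```

```bash
python3 -m crank '[[[0.007,-0.06,0],0,0],[[0.007,-0.06,0],0,0],[[0.007,-0.06,0],0,0],[[0.007,-0.06,0],0,0],[[0.007,-0.06,0],0,0]]'
python3 -m crank '[[[0.007,-0.06,0],0,0],[[0.007,-0.06,0],0,0],[[0.007,-0.06,0],0,0],[[0.007,-0.06,0],0,0],[[0.007,-0.06,0],0,0]]'
python3 -m crank '[[[0.007,-0.06,0.02],0,0],[[0.007,-0.06,0.02],0,0],[[0.007,-0.06,0.02],0,0],[[0,0,0.03],0,0],[[0,0,0],0,0]]'
```

```text
time: 1.35
position: [0.4483, -0.2987, 0.2991]
tool_rot: [-3.141, -0.045, 0.001]
force: [0.8, -0.0, 0.5]
width: 0.0007
time: 1.98
position: [0.4747, 0.0018, 0.2993]
tool_rot: [3.141, 0.045, -0.0]
force: [1.1, -0.5, 0.2]
width: 0.0003
time: 2.6
position: [0.4893, 0.177, 0.2086]
tool_rot: [3.14, 0.047, -0.006]
force: [0.1, -0.3, 0.6]
width: 0.0003
```

```bash
python3 -m crank '[[[0,-0.0085,0.03],0,0],[[0,-0.0085,0.03],0,0],[[0,0,0.02],0,0],[[0,0,0.01],0,0],[[0,0,0],0,0]]'
```

```text
time: 3.22
position: [0.4905, 0.1942, 0.121]
tool_rot: [3.141, 0.045, 0.0]
force: [-0.7, -0.3, -0.2]
width: 0.0003
```

```bash
python3 -m crank '[[[0,0,0.009],0,0],[[0,0,0.009],0,0],[[0,0,0.009],0,0],[[0,0,0.009],0,0],[[0,0,0.004],0,0]]'
python3 -m crank '[[[0,0,0.002],0,0],[[0,0,0.002],0,0],[[0,0,0.001],0,0],[[0,0,0],0,0],[[0,0,0],0,0]]'
```

```text
time: 3.85
position: [0.4908, 0.195, 0.0807]
tool_rot: [-3.141, -0.046, -0.002]
force: [-0.5, -1.1, 12.3]
width: 0.0008
time: 4.47
position: [0.4909, 0.195, 0.0762]
tool_rot: [-3.141, -0.046, -0.002]
force: [-1.1, -3.9, 13.7]
width: 0.0005
```

Force is still just spring plus friction; I'll press a little further to find the stop, then release slowly.

```bash
python3 -m crank '[[[0,0,0.001],0,0],[[0,0,0.001],0,0],[[0,0,0],0,0],[[0,0,0],0,0],[[0,0,0],0,0]]'
```

```text
time: 5.1
position: [0.4912, 0.1951, 0.0759]
tool_rot: [3.141, 0.046, 0.004]
force: [-12.0, -7.4, 48.2]
width: 0.0007
```

Stop reached (48 N at 0.076, as predicted). Releasing.

```bash
python3 -m crank '[[[0,0,-0.01],0,0],[[0,0,-0.01],0,0],[[0,0,-0.015],0,0],[[0,0,-0.03],0,0],[[0,0,-0.04],0,0.02]]'
python3 -m crank '[[[0,-0.04,-0.02],0,0.02],[[0,-0.04,0],0,0.02],[[0,0,0],0,0.02],[[0,0,0],0,0.02],[[0,0,0],0,0.02]]'
python3 - <<'E'
from h import *
for n in('top','scene'):
    c=snap(n,n+'1');f=c['frame'].astype(int);W=cloud(c)
    m=((f[...,0]>f[...,2]+45)&(W[...,2]<.03)&(W[...,2]>.004)&(abs(W[...,0]-.53)<.07)&(abs(W[...,1]-.06)<.08))
    print(n,m.sum(),W[m].mean(0),W[m].min(0),W[m].max(0))
cv2.imwrite('pics/crop1.png',cv2.resize(load('top1')['frame'][130:310,185:405],None,fx=3.6,fy=3.3)[:,:,::-1])
E
```

```text
time: 5.72
position: [0.4893, 0.1947, 0.1792]
tool_rot: [3.141, 0.047, -0.003]
force: [0.0, 0.5, 0.6]
width: 0.0076
time: 6.35
position: [0.4879, 0.2737, 0.1984]
tool_rot: [3.141, 0.044, -0.001]
force: [-0.3, -1.3, 0.6]
width: 0.0198
top 274 [0.52505141 0.06896156 0.01270206] [0.5089299  0.05243166 0.00911841] [0.54104965 0.0857642  0.01754205]
scene 159 [0.52572566 0.06787977 0.01225943] [0.50750002 0.05042832 0.00652739] [0.5425419  0.08474754 0.01745151]
```

View pics/crop1.png

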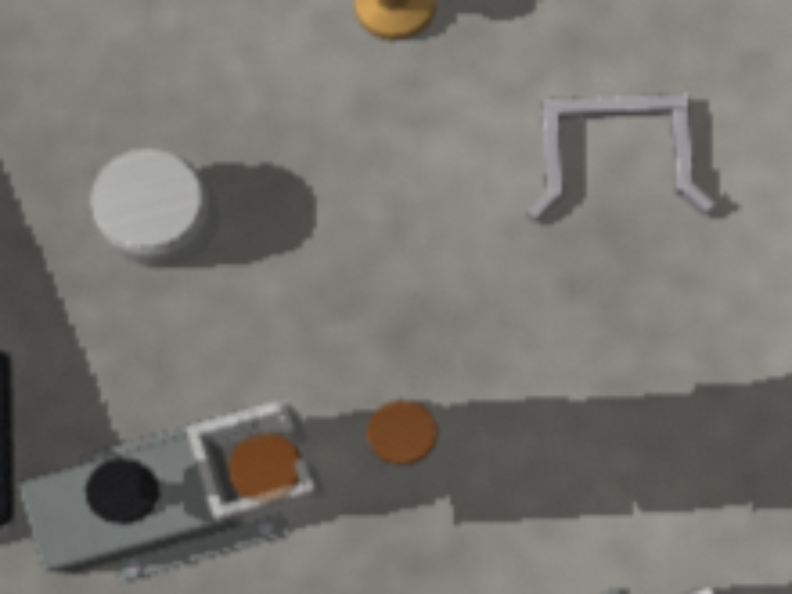

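The picture shows the fed blank at crop (402,432), i.e. world (0.5255, 0.0685). The cap is up and the next blank is seated in the magazine. I'll push with a two-finger cradle (20 mm gap), first along the feed direction and then along the nest axis.

```bash
python3 -m crank '[[[0.006,0.044,0],0,0.02],[[0.006,0.044,0],0,0.02],[[0.006,0.044,0],0,0.02],[[0.006,0.044,0],0,0.02],[[0,0,0],10,0.02]]'
python3 -m crank '[[[0,0,0],10.5,0.02],[[0,0,0],10.5,0.02],[[0,0,0],10.5,0.02],[[0,0,0],10.5,0.02],[[0,0,0],10.5,0.02]]'
python3 -m crank '[[[0,0,0],10.5,0.02],[[0,0,0],3,0.02],[[0,0,0.03],0,0.02],[[0,0,0.03],0,0.02],[[0,0,0],0,0.02]]'
cat >> h.py <<'E'
from scipy.spatial.transform import Rotation as Ro
def rel(x,y):
    s=readout.read_state();R=Ro.from_rotvec(s['tool_rot']).as_matrix();d=np.array([x,y,0])-s['position'];d[2]=0
    print('pos',s['position'].round(4),'yaw',np.degrees(np.arctan2(R[1,0],R[0,0])).round(2),'z',R[:,2].round(3),'need tool',(R.T@d).round(4))
E
python3 -c "
from h import *
rel(.5255-.030*.276,.0685+.030*.961)"
```

```text
time: 7.08
position: [0.5175, 0.0953, 0.1985]
tool_rot: [3.131, -0.239, 0.0]
force: [-0.4, 0.7, 0.3]
width: 0.02
time: 7.7
position: [0.5155, 0.0968, 0.1931]
tool_rot: [2.858, -1.28, -0.015]
force: [-1.0, 0.3, -0.5]
width: 0.02
time: 8.32
position: [0.512, 0.0959, 0.128]
tool_rot: [2.772, -1.437, -0.028]
force: [0.3, -0.6, 0.4]
width: 0.0201
pos [0.512  0.0959 0.128 ] yaw -54.81 z [-0.025 -0.009 -1.   ] need tool [ 0.0018 -0.0051 -0.0001]
```

```bash
python3 -c "
from h import *
print(readout.read_state()['joint_pos'].round(3), readout.read_state()['position'])"
```

```text
[-0.631  0.313  0.385  2.035 -0.153  0.847 -2.686] [0.51198299 0.0958535  0.12802842]
```

Joint 7 reached its limit. I'll use the opposite tool heading (yaw 106°) and push with the tool's −x side.

```bash
python3 -m crank '[[[0,0,0],-10.5,0.02],[[0,0,0],-10.5,0.02],[[0,0,0],-10.5,0.02],[[0,0,0],-10.5,0.02],[[0,0,0],-10.5,0.02]]'
python3 -m crank '[[[0,0,0],-10.5,0.02],[[0,0,0],-10.5,0.02],[[0,0,0],-10.5,0.02],[[0,0,0],-10.5,0.02],[[0,0,0],-10.5,0.02]]'
python3 -m crank '[[[0,0,0],-10.5,0.02],[[0,0,0],-10.5,0.02],[[0,0,0],-10.5,0.02],[[0,0,0],-10.5,0.02],[[0,0,0],-10.5,0.02]]'
python3 -c "
from h import *
rel(.5255-.030*.276,.0685+.030*.961)"
```

```text
time: 8.95
position: [0.514, 0.0961, 0.131]
tool_rot: [3.134, -0.055, -0.032]
force: [0.8, 0.0, 0.5]
width: 0.0202
time: 9.57
position: [0.514, 0.096, 0.131]
tool_rot: [-2.84, -1.339, 0.033]
force: [0.2, 0.2, -0.7]
width: 0.0201
time: 10.2
position: [0.5141, 0.0959, 0.131]
tool_rot: [-1.949, -2.45, 0.029]
force: [0.1, 0.3, -0.5]
width: 0.02
pos [0.5141 0.0959 0.131 ] yaw 102.99 z [-0.02  -0.008 -1.   ] need tool [ 0.0007  0.0034 -0.0001]
```

```bash
python3 -m crank '[[[0.0005,0.0055,0],-3,0.02],[[0,0,0.03],0,0.02],[[0,0,0.015],0,0.02],[[0,0,0],0,0.02],[[0,0,0],0,0.02]]'
python3 - <<'E'
from h import *
rel(.5255-.030*.276,.0685+.030*.961)
c=snap('top','top2');s=snap('scene','scene2')
a=cv2.resize(c['frame'][210:310,190:310],(480,400));b=cv2.resize(s['frame'][160:260,300:420],(480,400))[:,:320]
cv2.imwrite('pics/crop2.png',np.hstack([a,b])[:,:,::-1])
E
```

```text
time: 10.82
position: [0.5181, 0.0979, 0.0852]
tool_rot: [-1.89, -2.494, 0.029]
force: [0.4, -0.5, 0.2]
width: 0.02
pos [0.5181 0.0979 0.0852] yaw 105.7 z [-0.021 -0.007 -1.   ] need tool [-0.0003 -0.001   0.    ]
```

View pics/crop2.png

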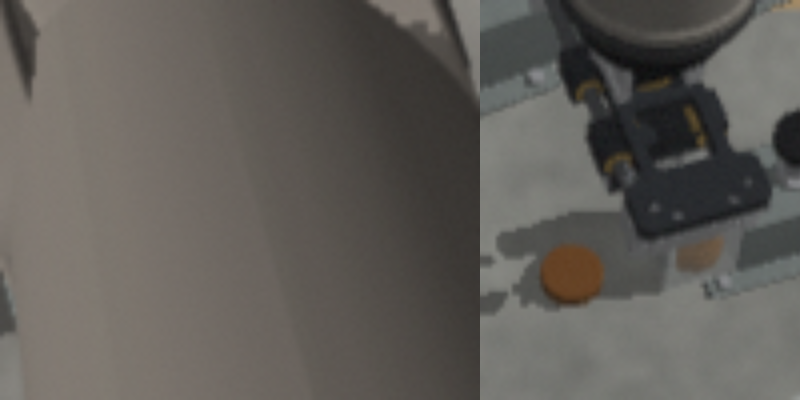

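Blank is undisturbed at right-panel (572,273); the gripper is just in front of the magazine. Descending.

```bash
python3 -m crank '[[[0,0,0.02],0,0.02],[[-0.001,0,0.02],0,0.02],[[0,0.001,0.015],0,0.02],[[0,0,0.008],0,0.02],[[0,0,0],0,0.02]]'
python3 -c "
from h import *
rel(.5255-.030*.276,.0685+.030*.961)"
```

```text
time: 11.55
position: [0.5173, 0.0968, 0.0211]
tool_rot: [-1.889, -2.494, 0.03]
force: [0.3, 0.2, -0.3]
width: 0.0198
pos [0.5173 0.0968 0.0211] yaw 105.72 z [-0.022 -0.007 -1.   ] need tool [ 0.0006  0.0001 -0.    ]
```

```bash
python3 -m crank '[[[-0.005,0,0],0,0.02],[[-0.008,0,0],0,0.02],[[-0.012,0,0],0,0.02],[[-0.012,0,0],0,0.02],[[-0.013,0,0],0,0.02]]'
python3 -m crank '[[[-0.015,0,0],0,0.02],[[-0.015,0,0],0,0.02],[[-0.015,0,0],0,0.02],[[-0.012,0,0],0,0.02],[[-0.01,0,0],0,0.02]]'
python3 -m crank '[[[-0.006,0,0],0,0.02],[[-0.0045,0,0],0,0.02],[[0,0,0],0,0.02],[[0.012,0,0],0,0.02],[[0.01,0,-0.03],0,0.02]]'
python3 -m crank '[[[0.03,0,-0.05],0,0.02],[[0.05,0,-0.03],-10.5,0.02],[[0,0,0],-10.5,0.02],[[0,0,0],-10.5,0.02],[[0,0,0],-10.5,0.02]]'
python3 -m crank '[[[0,0,0],-10.5,0.02],[[0,0,0],-10.5,0.02],[[0,0,0],-10.5,0.02],[[0,0,0],-2,0.02],[[0,0,0],0,0.02]]'
python3 - <<'E'
from h import *
rel(.5,0)
for n in('top','scene'):
    c=snap(n,n+'3');f=c['frame'].astype(int);W=cloud(c)
    m=((f[...,0]>f[...,2]+45)&(W[...,2]<.03)&(W[...,2]>.004)&(abs(W[...,0]-.56)<.09)&(abs(W[...,1])<.1))
    print(n,m.sum(),W[m].mean(0),W[m].min(0),W[m].max(0))
cv2.imwrite('pics/crop3.png',np.hstack([cv2.resize(load('top3')['frame'],(400,300)),cv2.resize(load('scene3')['frame'],(400,300))])[:,:,::-1])
E
```

```text
time: 12.18
position: [0.5313, 0.0475, 0.0214]
tool_rot: [-1.89, -2.494, 0.03]
force: [-0.1, 0.8, 0.6]
width: 0.0201
time: 12.8
position: [0.5493, -0.0167, 0.0214]
tool_rot: [-1.889, -2.494, 0.03]
force: [-0.6, -0.2, 0.5]
width: 0.0202
time: 13.42
position: [0.5448, -0.0032, 0.0501]
tool_rot: [-1.886, -2.492, 0.033]
force: [0.4, 0.1, 0.0]
width: 0.02
time: 14.05
position: [0.5262, 0.0743, 0.1314]
tool_rot: [-0.857, -3.003, 0.02]
force: [-0.6, -0.6, 0.4]
width: 0.0202
time: 14.68
position: [0.5265, 0.0734, 0.1313]
tool_rot: [0.029, -3.119, 0.011]
force: [0.2, 0.1, -0.1]
width: 0.0199
pos [0.5265 0.0734 0.1313] yaw -178.95 z [-0.022 -0.007 -1.   ] need tool [ 0.0278 -0.0729  0.0011]
top 159 [ 0.56187446 -0.05303613  0.01289513] [ 0.54469608 -0.06411265  0.00807967] [ 0.57502982 -0.03856698  0.0182098 ]
scene 171 [ 0.55937117 -0.04949836  0.01287914] [ 0.54088833 -0.06520282  0.00571718] [ 0.57657121 -0.03389378  0.01728079]
```

View pics/crop3.png

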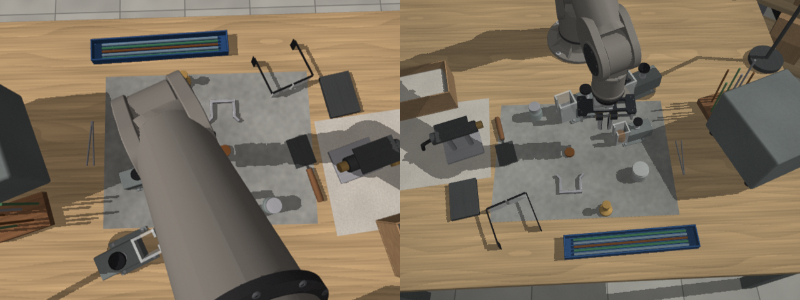

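The blank is at about (0.5595, −0.0495) (scene px about (568,152) in the half-size right panel), in front of the nest mouth. Next I move behind it and push along nest +x.

```bash
python3 -m crank '[[[0.002,-0.041,0],0,0.02],[[0,-0.041,0],0,0.02],[[0,-0.041,0],0,0.02],[[0,0,0.04],0,0.02],[[0,0,0.02],0,0.02]]'
python3 -m crank '[[[0,0,0.02],0,0.02],[[0,0,0.016],0,0.02],[[0,0,0.008],0,0.02],[[0,0,0.005],0,0.02],[[0,0,0],0,0.02]]'
python3 - <<'E'
from h import *
rel(.683+.003-.023,-.0465)
c=snap('scene','scene4');W=cloud(c);f=c['frame'].astype(int)
v,u=np.mgrid[:480,:640]
m=(W[...,2]>.009)&(W[...,2]<.019)&(abs(W[...,0]-.68)<.05)&(abs(W[...,1]+.046)<.06)&(f.max(2)-f.min(2)<30)
p=W[m][:,:2].astype(np.float32);print('nest',m.sum(),cv2.minAreaRect(p),p.min(0),p.max(0))
m=(f[...,0]>f[...,2]+45)&(abs(W[...,0]-.56)<.05)&(abs(W[...,1]+.05)<.05)&(W[...,2]>.004);print(m.sum(),W[m].mean(0))
E
```

```text
time: 15.4
position: [0.5253, -0.051, 0.0708]
tool_rot: [0.028, -3.118, 0.011]
force: [-0.6, 0.1, 0.0]
width: 0.02
time: 16.02
position: [0.5251, -0.0508, 0.0233]
tool_rot: [0.033, -3.12, 0.011]
force: [-0.1, 0.3, -0.6]
width: 0.0202
pos [ 0.5251 -0.0508  0.0233] yaw -178.79 z [-0.022 -0.007 -1.   ] need tool [-0.138   0.0013 -0.003 ]
nest 350 ((0.6807271242141724, -0.04751173406839371), (0.07035023719072342, 0.09474751353263855), 1.6067686080932617) [ 0.6442944  -0.09570999] [ 0.7154734  -0.00108921]
175 [ 0.55942473 -0.04944902  0.01832819]
```

```bash
python3 -m crank '[[[0,0.001,0.003],0,0.02],[[-0.005,0,0],0,0.02],[[-0.008,0,0],0,0.02],[[-0.012,0,0],0,0.02],[[-0.014,0,0],0,0.02]]'
python3 -m crank '[[[-0.015,0,0],0,0.02],[[-0.015,0,0],0,0.02],[[-0.014,0,0],0,0.02],[[-0.013,0,0],0,0.02],[[-0.012,0,0],0,0.02]]'
python3 -m crank '[[[-0.01,0,0],0,0.02],[[-0.008,0,0],0,0.02],[[-0.006,0,0],0,0.02],[[-0.004,0,0],0,0.02],[[0,0,0],0,0.02]]'
python3 - <<'E'
from h import *
rel(.661,-.0475)
c=snap('scene','scene5');W=cloud(c);f=c['frame'].astype(int)
m=(f[...,0]>f[...,2]+45)&(abs(W[...,0]-.68)<.06)&(abs(W[...,1]+.05)<.05)&(W[...,2]>.004);print(m.sum(),W[m].mean(0),W[m].min(0),W[m].max(0))
E
```

```text
time: 16.7
position: [0.5649, -0.049, 0.0193]
tool_rot: [0.033, -3.12, 0.011]
force: [-0.3, -0.5, 0.8]
width: 0.0201
time: 17.32
position: [0.6336, -0.0475, 0.0177]
tool_rot: [0.033, -3.119, 0.011]
force: [-0.2, -0.1, 0.8]
width: 0.02
time: 17.95
position: [0.6609, -0.0469, 0.0172]
tool_rot: [0.033, -3.12, 0.011]
force: [0.4, -0.3, 0.0]
width: 0.0204
pos [ 0.6609 -0.0469  0.0172] yaw -178.79 z [-0.022 -0.007 -1.   ] need tool [-0.     -0.0006  0.    ]
197 [ 0.68514014 -0.04694591  0.01425188] [ 0.66794175 -0.06388614  0.00500091] [ 0.701094   -0.0128374   0.12056163]
```

Blank centre is near (0.684, −0.047), i.e. nest x about +1 mm, y about 0. Backing off, rising and checking.

```bash
python3 -m crank '[[[0.006,0,0],0,0.02],[[0.012,0,0],0,0.02],[[0.02,0,-0.01],0,0.02],[[0.02,0,-0.05],0,0.02],[[0,0,-0.06],0,0.02]]'
python3 -m crank '[[[0.0,-0.06,0],0,0.02],[[0,-0.06,0],0,0.02],[[0,-0.06,0],0,0.02],[[0,0,0],0,0.02],[[0,0,0],0,0.02]]'
python3 - <<'E'
from h import *
o=np.array([.683,-.047])
for n in('top','scene'):
    c=snap(n,n+'6');f=c['frame'].astype(int);W=cloud(c)
    m=(f[...,0]>f[...,2]+45)&(abs(W[...,0]-.68)<.04)&(abs(W[...,1]+.05)<.04)&(W[...,2]>.004)&(W[...,2]<.03);p=W[m]
    print(n,m.sum(),(p[:,:2].mean(0)-o).round(4),p.min(0),p.max(0))
    W0=cloud(load(n+'0'))
    for k,b in dict(mag=(.5055,.138,.02,.025,.06),cap=(.489,.194,.02,.085,.11)).items():
        m=(abs(W[...,0]-b[0])<b[2])&(abs(W[...,1]-b[1])<b[2])&(W[...,2]>b[3])&(W[...,2]<b[4])
        if k=='mag':m&=(f[...,0]>f[...,2]+45)
        if m.any():print(k,m.sum(),W[m].mean(0).round(4))
cv2.imwrite('pics/crop6.png',np.hstack([cv2.resize(load('top6')['frame'][80:360,120:520],(400,300)),cv2.resize(load('scene6')['frame'][140:440,120:480],(400,300))])[:,:,::-1])
print(readout.read_state()['position'],readout.read_state()['force'])
E
```

```text
time: 18.62
position: [0.6025, -0.0476, 0.1389]
tool_rot: [0.033, -3.116, 0.012]
force: [0.9, -0.3, 0.3]
width: 0.0197
time: 19.25
position: [0.6086, -0.2267, 0.1395]
tool_rot: [0.033, -3.119, 0.01]
force: [0.7, 1.3, 0.3]
width: 0.0204
top 262 [0.0013 0.0017] [ 0.66781765 -0.06178354  0.00424728] [ 0.70234642 -0.02943568  0.01801529]
mag 264 [0.5064 0.1365 0.0365]
cap 324 [0.4896 0.1945 0.0924]
scene 191 [ 0.002  -0.0001] [ 0.66766615 -0.06394306  0.0072258 ] [ 0.70130458 -0.03183773  0.01831131]
mag 4 [0.4988 0.1465 0.0367]
cap 174 [0.4912 0.193  0.0919]
[ 0.6091622  -0.22560135  0.13969915] [0.07467606 0.87947674 0.10179994]
```

View pics/crop6.png

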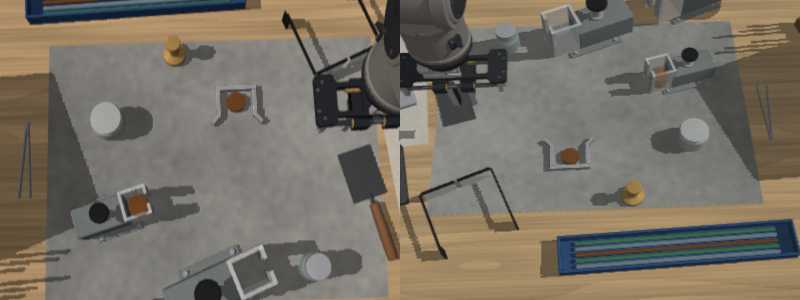

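The picture shows the blank inside the nest (left panel (236,101), right panel (570,156)), the cap up, the blanks in the magazine and the bystanders in place.

```bash
python3 -c "
from rig import bot
print(bot.finish_job())"
```

```text
the job is handed in; nothing more can be done
None
```

I pressed the small dispenser's plunger once to its stop and let it spring back, which fed one blank onto the bench. I then slid that blank with the two fingertips, held 20 mm apart as a cradle, first along the feed direction and then along +x into the nest. The job is handed in at about 19 s of the 70 s allowed.

- **Press:** the stop showed as a 48 N force with the fingertips about 62 mm above the bench, which matches 30 mm of travel. Afterwards the cap was back at 92 mm.
- **Blank:** it lies flat, 1–2 mm past the nest centre in x. The top camera puts it 1.7 mm off in y and the scene camera 0.1 mm; both are well within tolerance.
- **Dispenser:** the magazine blanks are on their axis, with the stack top at about 36 mm, which fits three blanks. The scene camera caught only 4 pixels of them, too few to use, so this rests on the top camera.
- **Bystanders:** they looked unmoved in the final picture; I did not measure them. The gripper touches nothing.

**Deviations:** joint 7 reached its end of range on the first turn towards the feed direction, so I turned the tool the other way and pushed with its opposite side. That left a tilt of about 1.3° in the tool, with no visible effect.

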